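# Make up the shoe-care kit and the bicycle kit on the hall cabinet

### The arm

A 6-joint arm with a two-finger parallel gripper is mounted at the origin on the work surface. World frame = base frame: x ahead of the robot, y to its left, z up, the work surface at z = 0. Lengths are in m, angles in degrees, forces in N, time in s.
With the tool pointing down it reaches from about 0.4 to 0.825 m from the base axis. Payload 7 kg.
Tool frame: the origin (TCP) lies midway between the tips of the shut fingers; the grasp point (between the pads) lies 19 mm behind it; z points along the fingers, y is the line along which they close (so a half turn about z gives the same grasp; the last joint's range is limited). The gripper opens to 88 mm and grips with 3 to 60 N. Pads are 19 mm wide; open, the fingers measure 130 mm over their backs; the gripper's body (78 mm by 193 mm) begins 47 mm behind the grasp point.
Start: joints at [86.35, 20.546, 0.682, 0, -70.136, -16.507], TCP at [0.233, 0.634, 0.199] pointing down, gripper open.
Joint ranges: [-176.03, 176.03], [-82.01, 121.73], [-58.28, 71.71], [-173.87, 95.51], [-174.79, -0.11], [-173.66, 173.66]. Speed limits (degrees/s): [136.94, 136.94, 172.46, 180, 180, 180].

### API

Orientations are given as [roll, pitch, yaw] about the fixed x, y, z axes, in that order (R = Rz(yaw) Ry(pitch) Rx(roll)).
In Python, from plant import r, eyes, workorder gives the robot as it stands.
- The arm moves only by the tool step_arm, never from a script. Its argument "plan" is a list of rows, each a list of 5 numbers: the shift along the tool's x, y, z each as a share of 25 cm, from -1 to 1, then the turn about the tool's z as a share of 60 degrees, from -1 to 1, then the finger opening in mm, from 0 to 87.6. In form: [[x, y, z, turn, jaw], ...]. A call has 1 to 12 rows; each row is the pose to reach, as a shift and turn from the pose commanded when the call began, along the tool's axes at that moment; what a row does not reach only later rows make up. A row lasts 1/12 s, in which the tool goes at most 41.7 mm and 7.16 degrees, less where a joint would pass 70% of its speed; a pose out of reach is approached as far as the arm can. A call with a number of a shift or a turn outside -1 to 1 is refused whole. A call with a gripper value outside its range is refused whole. The fingers move at their own pace and stop on an object; "newtons" is the grip in N (left out, the last holds). Time passes only in rows, so rows that repeat a pose let the fingers close. It gives the time, the measured TCP pose, the force, the opening and the grip force at its end, in the units of the state.
- r.get_state(): the state, without advancing time (a new reading comes with each control period).
- eyes.capture(name): name is "side" or "top" or "wrist"; returns the picture (480x640x3 uint8, red, green, blue); there is no depth.
- eyes.camera_model(name): a dict with "fov_y" (degrees; the focal length in pixels is half the picture's height over the tangent of half this angle, whatever the lens; pixels are square), "cx", "cy" (the principal point, pixels), "world_to_cam" (4x4, takes a point from world to camera coordinates); the wrist camera has in their place "hand_eye" (4x4, takes a point from camera to tool coordinates, whose origin is the TCP and whose axes are the flange's). Camera axes: x right, y up, looking along -z (the intrinsics and any distortion apply to the point x, -y, -z); pixel columns grow to the right and rows downward; lengths in m; the calibration is good to about 2 mm. A picture is of the moment at which its call begins: read the wrist's pose just before it. camera_model takes no time and is no camera call.
- workorder.close_job(): hands the job in; it is judged then, once.
The state is a dict: "time_s": time; "joints": joint angles; "qd": joint speeds; "joint_torque": joint torques, N m; "tcp_pos": TCP position; "eef_rot": TCP orientation; "contact_force": force on the tool from outside, world axes, zero at the start; "moment": the same for the moment, N m; "gripper_width": finger opening in m; "gripper_force": force on a finger pad.
Only numpy, scipy, OpenCV 4.12 (cv2) and the standard library are available. Lean on these libraries where they do the work, as an engineer would, in place of code of your own. Each camera call takes 0.05 s, during which the arm holds its last target. There are 200 camera calls.

### The job

Make up two kits from the things on the cabinet top. The shoe-care kit goes in the narrow two-bay tray: the shoe brush in its long bay and the large round tin in its short bay; the bicycle kit goes in the wider three-bay tray: the torch along the long bay, the padlock in the larger of the two short bays and the small round tin in the smaller one. Everything must lie flat on its tray's floor, the same way up as it lies now, wholly inside its own bay, and the paperweight and the matchbox must be left where they are.

Things in the scene. Friction and masses are not known exactly. Their poses are not given: they have to be found in the camera images.
- tray2: Narrow dark wooden tray with two bays, fixed to the cabinet top, 240 (x) x 90 (y) mm, left or right of the stock. Origin: centre of its underside, x along its length, z up. Floor top 4 mm and all walls 12 mm above the cabinet top; walls and the cross divider 4 mm thick. Long bay (shoe brush): 140 x 82 mm, centre at x = -46, y = 0 mm. Short bay (large tin): 88 x 82 mm, centre at x = +72, y = 0 mm.
- tray3: Wider dark wooden tray with three bays, fixed to the cabinet top, 178 (x) x 160 (y) mm, on the other side of the stock. Origin: centre of its underside, x along the long bay, z up. Floor top 4 mm, all walls 12 mm above the cabinet top, 4 mm thick. Long bay (torch): 170 (x) x 65 (y) mm, centre at x = 0, y = +43.5 mm. Larger short bay (padlock): 98 x 83 mm, centre at x = -36, y = -34.5 mm. Smaller short bay (small tin): 68 x 83 mm, centre at x = +51, y = -34.5 mm.
- brush: Shoe brush lying bristles down, 0.09 to 0.16 kg: wooden back 100 (x) x 42 (y) mm, from 20 to 40 mm above its underside; below it a stiff (rigid) black bristle block 94 x 36 x 20 mm. Origin: centre of the underside, x along its length, z up.
- big_tin: Large round metal shoe-polish tin, 60 mm in diameter and 30 mm high, 0.07 to 0.13 kg, lid up. Origin: centre of the underside, z up.
- small_tin: Small round metal tin of chain grease, 42 mm in diameter and 30 mm high, 0.04 to 0.08 kg, lid up. Origin: centre of the underside, z up.
- torch: Black square-section pocket torch lying flat, 105 mm long (x), 0.1 to 0.17 kg. Origin: on the underside, at mid-length, z up. Body from x = -52 to +22 mm, 30 mm wide (y) and 30 mm high; lamp head from x = +22 to +52 mm, 36 mm wide and high.
- padlock: Brass padlock with steel shackle lying flat, 82 mm long over all (x), 0.19 to 0.33 kg. Origin: on the underside, at the middle of the overall length, z up. Brass body 50 (x) x 50 (y) x 28 mm high, its centre at x = -16 mm; the shackle reaches to x = +41 mm, 41 mm wide over all, its bar 9 mm thick, 14 mm up.
- paperweight: Bystander: green glass dome paperweight, 68 mm in diameter, 40 mm high, standing among the stock. Origin: centre of the underside. (It and the five loose things stand in a loose 3 x 2 array between the trays; brush, torch and padlock lie roughly left-right, along world y within 0.35 rad, and each thing has at least 30 mm free on its near and far sides, along world x.)
- matchbox: Bystander: plain cardboard matchbox lying flat, 36 (x) x 56 (y) mm, 16 mm high, beyond the stock to the left. Origin: centre of the underside. (Also around the edges, fixed, and at least 0.1 m from all grasps and bays: a white drawer unit 200 mm high at the left side, a key hook stand 190 mm high and a letter rack at the far edge, a low bowl at the right side, a blue vase 160 mm high at the far right, a flat grey shoehorn at the far edge.)
Things that resemble listed ones, but are neither listed nor needed, are in the scene too. Leave any pink look-alike of the brush alone. Leave any red look-alike of the torch alone.

How it is judged:
By the outcome, as a careful person would: the job done as asked, in the order asked, and still so for the second after the job is handed in, with the robot touching nothing.
It also fails if it takes over 128 s, if anything falls off the work surface, if the arm or the gripper's body presses on something with over 40 N, if the wrist force passes 120 N, or if a joint passes its speed limit or range.

## Working session

There is one attempt and no reset: what is moved stays moved. The work goes in short steps, Python scripts to look and compute and a tool call to move; the robot and the scene stay as the last step left them, time stands still between calls to the robot, and variables do not carry over. Pictures are saved under pics/ and viewed, at most 14 in all, crops included, and the job is handed in when it is done.

Besides the shell and the picture viewer there is one more tool, called after ">>>" in YAML: its name, and indented under it one key for each argument. step_arm: Moves the arm, as the interface text tells. Its arguments: {"type":"object","properties":{"plan":{"type":"array"},"newtons":{"type":"number"}},"required":["plan"]}

```bash
ls; mkdir -p pics; python3 - <<'E'
from plant import r,eyes
import cv2,numpy as np
s=r.get_state();print(s)
for n in ("top","side"):
    m=eyes.camera_model(n);print(n,m)
    cv2.imwrite(f"pics/{n}0.png",eyes.capture(n)[:,:,::-1])
print(eyes.camera_model("wrist"))
E
```

```text
pics
{'time_s': 0.0, 'joints': array([ 8.63515903e+01,  2.05896498e+01,  6.32438451e-01, -2.31737825e-02,
       -7.01364600e+01, -1.65052458e+01]), 'qd': array([-0.00940178, -0.09691555,  0.01383387,  0.08399341,  0.00941519,
       -0.0196922 ]), 'joint_torque': array([ 3.44524378e-04, -5.82717204e+01,  2.93068331e+01,  6.99758783e+00,
        6.90480927e-03, -1.58240578e-04]), 'tcp_pos': array([0.23240521, 0.63313086, 0.19812314]), 'eef_rot': array([ 1.79903999e+02, -5.72817518e-03, -2.01615425e+01]), 'contact_force': array([0.21752248, 0.10303295, 0.63033005]), 'moment': array([-0.03569234,  0.07328367,  0.01513281]), 'gripper_force': 0.0, 'gripper_width': 0.08762076805451482}
top {'fov_y': 42.28104887564835, 'cx': 313.4228665729798, 'cy': 228.21706305996753, 'world_to_cam': array([[-0.00455049, -0.99998594,  0.00272175, -0.00531123],
       [ 0.99402374, -0.00422646,  0.10908223, -0.50570576],
       [-0.1090692 ,  0.00320186,  0.994029  , -1.26003796],
       [ 0.        ,  0.        ,  0.        ,  1.        ]])}
side {'fov_y': 43.66839096532295, 'cx': 312.5230610639793, 'cy': 239.4464036175499, 'world_to_cam': array([[-0.99941332, -0.02486068, -0.02355761,  0.49492009],
       [-0.00441877, -0.58848329,  0.8084973 , -0.04739104],
       [-0.03396305,  0.80812707,  0.58802819, -0.95504668],
       [ 0.        ,  0.        ,  0.        ,  1.        ]])}
{'fov_y': 64.38140258682594, 'cx': 314.6016778006799, 'cy': 237.1838246848166, 'hand_eye': array([[-1.29307852e-04,  9.55019095e-01,  2.96544282e-01,
         8.13164645e-02],
       [ 9.99999981e-01,  1.67676680e-04, -1.03952709e-04,
         6.70538713e-04],
       [-1.49000383e-04,  2.96544263e-01, -9.55019098e-01,
        -1.85470224e-01],
       [ 0.00000000e+00,  0.00000000e+00,  0.00000000e+00,
         1.00000000e+00]])}
```

View pics/top0.png

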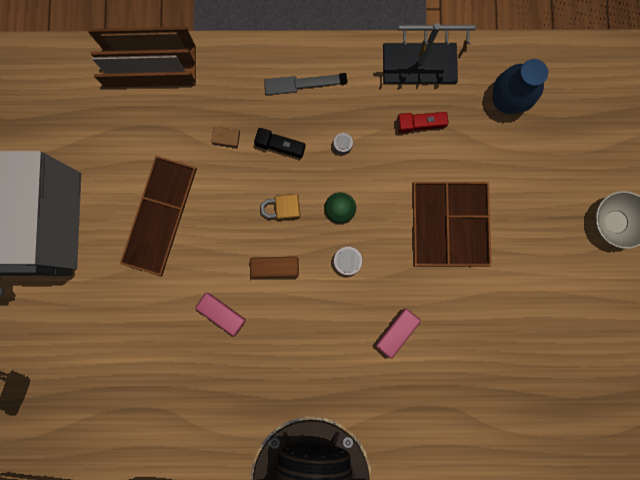

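View pics/side0.png

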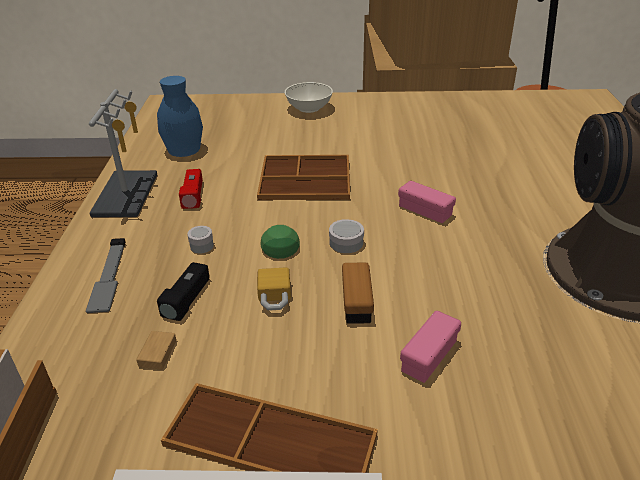

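The top view shows tray2 at about (158,216), tilted, with its short bay at the top. Tray3 is at (452,225), with the long bay on the left and the larger short bay at the lower right. The brush is at (274,267), big tin (348,261), paperweight (340,208), padlock (280,208) with its shackle to the left, torch (280,143) with its head to the left, and small tin (343,144).

The side view confirms this layout, and also shows the pink and red look-alikes.

```bash
cat > h.py <<'E'
import numpy as np,cv2
from scipy.spatial.transform import Rotation as R
from plant import r,eyes
def model(n,s=None):
    m=eyes.camera_model(n); f=240/np.tan(np.radians(m["fov_y"]/2))
    if n=="wrist":
        T=np.eye(4);T[:3,:3]=R.from_euler("xyz",s["eef_rot"],degrees=True).as_matrix();T[:3,3]=s["tcp_pos"]
        c2w=T@m["hand_eye"]
    else: c2w=np.linalg.inv(m["world_to_cam"])
    return f,m["cx"],m["cy"],c2w
def cast(M,uv,z):
    f,cx,cy,T=M; uv=np.asarray(uv,float).reshape(-1,2)
    d=np.c_[(uv[:,0]-cx)/f,-(uv[:,1]-cy)/f,-np.ones(len(uv))]@T[:3,:3].T
    o=T[:3,3]; return (o+d*((z-o[2])/d[:,2])[:,None])[:,:2]
def blobs(mask,M,z,amin=80):
    """Contours cast on plane z: centre, size, long-axis angle (mm,deg)"""
    mask=cv2.morphologyEx(mask.astype(np.uint8),cv2.MORPH_OPEN,np.ones((3,3)))
    out=[]
    for c in cv2.findContours(mask,cv2.RETR_EXTERNAL,cv2.CHAIN_APPROX_NONE)[0]:
        if cv2.contourArea(c)<amin: continue
        p=(cast(M,c,z)*1000).astype(np.float32)
        (x,y),(w,h),a=cv2.minAreaRect(p)
        if w<h: w,h,a=h,w,a+90
        out.append((np.round([x,y,w,h,(a+90)%180-90],1).tolist(),[int(v) for v in c.reshape(-1,2).mean(0)]))
    return out
E
python3 - <<'E'
from h import *
im=cv2.imread("pics/top0.png");M=model("top");print("cam",M[3][:3,3])
hsv=cv2.cvtColor(im,cv2.COLOR_BGR2HSV)
for n,(u,v) in dict(brush=(274,267),tray2=(150,230),tray3=(430,225),padl=(289,207),tin=(348,261),rim=(413,225),table=(320,320),torch=(290,147),shk=(264,210)).items(): print(n,hsv[v,u])
box=lambda x0,x1,y0,y1:(slice(y0,y1),slice(x0,x1))
def reg(mask,b,z):
    m=np.zeros(im.shape[:2],bool);m[b]=mask[b];return blobs(m,M,z)
H,S,V=cv2.split(hsv)
print("tray2",reg(V<140,box(110,205,145,285),.012))
print("tray3",reg(V<140,box(405,500,170,275),.012))
print("brush",reg(V<130,box(240,305,250,285),.04))
print("tinB",reg(S<60,box(325,370,240,280),.03))
print("tinS",reg(S<60,box(325,360,125,160),.03))
print("pad",reg((S>150)&(V>150)&(H>15),box(250,305,190,225),.028))
print("torch",reg(V<70,box(245,312,122,165),.03))
print("drawer edge z0,z.2",cast(M,[(80,170),(80,260),(40,152),(45,265)],.2),cast(M,[(80,170),(75,272)],0))
E
```

```text
cam [ 0.36522804 -0.00341404  1.30769225]
brush [ 12 168 103]
tray2 [  9 168  56]
tray3 [  9 170  51]
padl [ 17 170 170]
tin [ 15   3 148]
rim [ 13 163  47]
table [ 16 135 134]
torch [ 0 11 23]
shk [13 27 85]
tray2 [([676.0, 242.6, 36.4, 21.7, 89.8], [197, 150]), ([541.0, 322.6, 296.1, 200.0, 0.8], [160, 210])]
tray3 [([613.2, -328.4, 146.5, 4.3, 89.8], [464, 178]), ([511.5, -299.6, 206.0, 198.9, -1.2], [452, 227]), ([627.3, -302.3, 199.8, 6.5, 89.8], [451, 171])]
brush [([424.4, 67.6, 113.1, 50.4, -88.0], [276, 266])]
tinB [([438.3, -77.4, 58.5, 58.1, -45.3], [347, 260])]
tinS [([685.5, -69.5, 43.0, 40.0, -0.2], [342, 142])]
pad [([553.1, 47.2, 43.2, 43.1, 5.0], [287, 205])]
torch [([683.2, 63.5, 107.5, 46.8, 73.5], [278, 143])]
drawer edge z0,z.2 [[0.59469988 0.41553875]
 [0.4315131  0.40959462]
 [0.62825221 0.48938258]
 [0.42287328 0.4715654 ]] [[0.63613229 0.49118301]
 [0.41830029 0.49374139]]
```

```bash
python3 - <<'E'
from h import *
im=cv2.imread("pics/top0.png");M=model("top")
H,S,V=cv2.split(cv2.cvtColor(im,cv2.COLOR_BGR2HSV))
def reg(mask,x0,x1,y0,y1,z):
    m=np.zeros(im.shape[:2],bool);m[y0:y1,x0:x1]=mask[y0:y1,x0:x1];return blobs(m,M,z)
for t in (75,95,105):
  print(t,"tray2",reg(V<t,110,205,145,285,.012),"tray3",reg(V<t,405,500,170,275,.012))
for t in (105,115): print("brush",reg((V<t)&(V>80),240,305,250,285,.04))
E
```

```text
75 tray2 [([493.4, 333.7, 140.2, 82.0, -16.7], [150, 235]), ([607.0, 299.2, 87.7, 82.0, -16.8], [168, 181])] tray3 [([481.3, -333.2, 96.9, 82.9, -0.2], [468, 240]), ([568.2, -333.8, 83.0, 64.1, 89.8], [467, 199]), ([516.9, -255.1, 167.3, 64.4, -0.4], [431, 223])]
95 tray2 [([493.7, 333.5, 142.0, 83.9, -16.8], [150, 235]), ([606.3, 296.4, 91.3, 89.9, 73.5], [168, 181])] tray3 [([481.4, -333.1, 96.9, 84.1, -0.3], [468, 240]), ([568.2, -333.6, 83.9, 68.4, 89.8], [467, 199]), ([518.0, -255.1, 169.6, 65.6, -0.4], [431, 223])]
105 tray2 [([535.5, 318.7, 240.2, 92.7, -16.8], [157, 217])] tray3 [([478.2, -332.9, 103.1, 84.6, -0.3], [468, 241]), ([568.2, -333.5, 84.2, 68.4, 89.8], [467, 199]), ([518.0, -255.1, 169.5, 66.5, -0.3], [431, 223])]
brush [([427.2, 82.5, 75.7, 36.7, 89.7], [271, 266])]
brush [([428.1, 73.4, 94.0, 38.8, 89.9], [274, 265])]
```

>>> step_arm:
  plan:
    - [0.4,0.4,0,0.5,87]
    - [0.6,0.8,0,0.5,87]
    - [0.9,0.9,0,0.5,87]
    - [1,1,0,1,87]
    - [1,1,0,1,87]
    - [1,1,0,1,87]
    - [1,1,0,1,87]
    - [1,1,0,1,87]
    - [1,1,0,1,87]
    - [1,1,0,1,87]

```text
time_s: 0.93
tcp_pos: [0.3819, 0.3091, 0.1991]
eef_rot: [180.0, -0.0, -80.5]
contact_force: [-0.2, -0.3, -1.1]
gripper_width: 0.0867
gripper_force: 0.0
```

>>> step_arm:
  plan:
    - [0.97,-0.01,0,0.16,70]
    - [0.97,-0.01,0,0.16,70]
    - [0.97,-0.01,0,0.16,70]
    - [0.97,-0.01,0,0.16,70]
    - [0.97,-0.01,0,0.16,70]
    - [0.97,-0.01,0,0.16,70]
    - [0.97,-0.01,0,0.16,70]
    - [0.97,-0.01,0,0.16,70]
    - [0.97,-0.01,0,0.16,70]

```text
time_s: 1.68
tcp_pos: [0.4252, 0.0745, 0.199]
eef_rot: [180.0, 0.0, -89.8]
contact_force: [-0.5, 0.0, -0.2]
gripper_width: 0.0701
gripper_force: 0.0
```

```bash
cat >> h.py <<'E'
def look(fn):
    s=r.get_state();im=eyes.capture("wrist");cv2.imwrite(f"pics/{fn}.png",im[:,:,::-1])
    print(np.round(s["time_s"],2),np.round(s["tcp_pos"],4),np.round(s["eef_rot"],1))
    return cv2.cvtColor(im,cv2.COLOR_RGB2HSV),model("wrist",s),s
E
python3 - <<'E'
from h import *
hsv,M,s=look("w1");H,S,V=cv2.split(hsv)
print(blobs((V<125)&(V>60),M,.04,2000))
E
```

```text
1.68 [0.4252 0.0745 0.199 ] [180.    0.  -89.8]
[([541.0, 386.1, 483.5, 24.2, 0.1], [216, 471]), ([339.4, 247.4, 549.0, 124.3, 0.1], [377, 377]), ([534.1, -52.2, 60.9, 44.0, 48.5], [183, 58])]
```

View pics/w1.png

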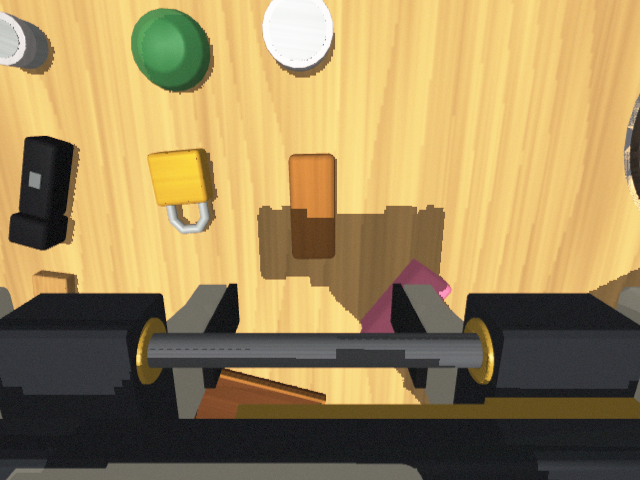

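Wrist view: the brush is axis-aligned with corners near (290,154) and (335,258), half in the gripper's shadow. The padlock, torch, big tin and paperweight are also visible, and nothing blocks the fingers.

```bash
python3 - <<'E'
from h import *
s=r.get_state();M=model("wrist",s)
im=cv2.imread("pics/w1.png");H,S,V=cv2.split(cv2.cvtColor(im,cv2.COLOR_BGR2HSV))
c=cast(M,[(290,154),(334,154),(335,258),(291,258)],.04);print("brush",c,c.mean(0))
print("tin",blobs(S[:110]<40,M,.03,300))
m=(V<60);m[260:]=0;print("torch",blobs(m,M,.03,500))
m=(H>20)&(S>200);m[230:]=0;m[:,:140]=0;m[:,220:]=0;print("pad",blobs(m,M,.028,500))
E
```

```text
brush [[0.44753337 0.0233373 ]
 [0.40855398 0.02316158]
 [0.40566314 0.12127019]
 [0.44799348 0.1214482 ]] [0.42743599 0.07230432]
tin [([670.7, -65.6, 40.2, 38.6, 76.6], [19, 42]), ([440.7, -72.7, 58.3, 52.6, 0.3], [297, 30])]
torch [([681.8, 62.7, 111.3, 51.9, 72.0], [42, 192])]
pad []
```

>>> step_arm:
  plan:
    - [0.01,-0.007,0.2,0,66]
    - [0.01,-0.007,0.4,0,66]
    - [0.01,-0.007,0.55,0,66]
    - [0.01,-0.007,0.65,0,66]
    - [0.01,-0.007,0.72,0,66]
    - [0.01,-0.007,0.75,0,66]
    - [0.01,-0.007,0.75,0,30]
    - [0.01,-0.007,0.75,0,30]
    - [0.01,-0.007,0.75,0,30]
    - [0.01,-0.007,0.75,0,30]
    - [0.01,-0.007,0.75,0,30]
    - [0.01,-0.007,0.75,0,30]
  newtons: 30

```text
time_s: 2.73
tcp_pos: [0.4274, 0.0722, 0.0128]
eef_rot: [-179.9, 0.1, -89.7]
contact_force: [-3.2, 1.5, 8.9]
gripper_width: 0.0329
gripper_force: 4.2
```

>>> step_arm:
  plan:
    - [0,0,0,0,20]
    - [0,0,0,0,20]
    - [0,0,0,0,20]

```text
time_s: 2.98
tcp_pos: [0.4274, 0.0721, 0.0128]
eef_rot: [-179.9, 0.1, -89.8]
contact_force: [-2.1, 1.0, 7.6]
gripper_width: 0.0209
gripper_force: 4.1
```

```bash
python3 - <<'E'
from h import *
look("w2")
E
```

```text
2.98 [0.4274 0.0721 0.0128] [-1.799e+02  1.000e-01 -8.980e+01]
```

View pics/w2.png

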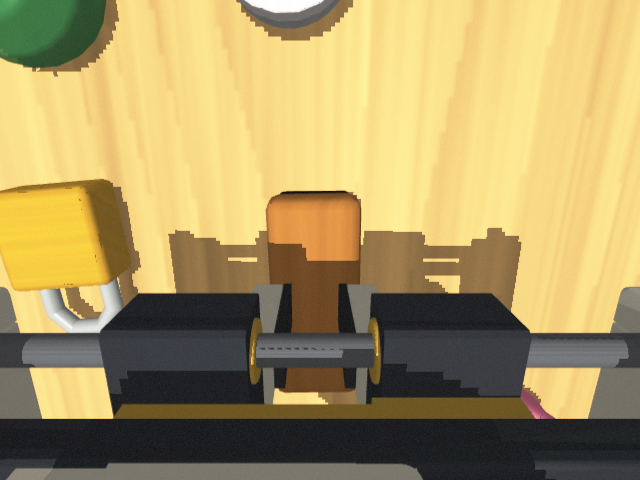

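The fingers have closed to 21 mm on top of the brush, with the visible tips at row 285. Both that row and the finger columns put the real tips about 27 mm short of the reported TCP. The upward contact force on the brush top (z = 40 mm) agrees. I'll allow for that 27 mm from here on: raise, open, go deeper.

>>> step_arm:
  plan:
    - [0,0,-0.1,0,66]
    - [0,0,-0.1,0,66]
    - [0,0,-0.1,0,66]
    - [0,0,-0.1,0,66]
    - [0,0,-0.1,0,66]
    - [0,0,-0.1,0,66]
    - [0,0,-0.1,0,66]
    - [0,0,0,0,66]
    - [0,0,0.05,0,66]
    - [0,0,0.09,0,66]
    - [0,0,0.105,0,66]
    - [0,0,0.105,0,66]

```text
time_s: 4.03
tcp_pos: [0.4261, 0.0713, -0.0157]
eef_rot: [179.9, -0.1, -89.8]
contact_force: [0.4, 0.3, -0.3]
gripper_width: 0.0656
gripper_force: 0.0
```

>>> step_arm:
  plan:
    - [0,0,0,0,30]
    - [0,0,0,0,30]
    - [0,0,0,0,30]
    - [0,0,0,0,30]
    - [0,0,0,0,30]
    - [0,0,0,0,30]
  newtons: 30

```text
time_s: 4.53
tcp_pos: [0.4272, 0.072, -0.0142]
eef_rot: [-180.0, 0.0, -89.8]
contact_force: [-1.4, 0.5, 6.0]
gripper_width: 0.0417
gripper_force: 29.9
```

>>> step_arm:
  plan:
    - [0,0,-0.13,0,30]
    - [0,0,-0.26,0,30]
    - [0,0,-0.4,0,30]
    - [-0.1,-0.05,-0.4,-0.1,30]
    - [-0.25,-0.1,-0.4,-0.2,30]
    - [-0.4,-0.15,-0.4,-0.3,30]
    - [-0.55,-0.2,-0.4,-0.42,30]
    - [-0.7,-0.26,-0.4,-0.54,30]
    - [-0.85,-0.26,-0.4,-0.66,30]
    - [-1,-0.26,-0.4,-0.78,30]
    - [-1,-0.26,-0.4,-0.9,30]
    - [-1,-0.26,-0.4,-1,30]

```text
time_s: 5.53
tcp_pos: [0.4903, 0.324, 0.0844]
eef_rot: [179.9, 0.0, -29.3]
contact_force: [0.7, -0.3, -1.9]
gripper_width: 0.0415
gripper_force: 29.9
```

>>> step_arm:
  plan:
    - [-0.02,-0.04,0,-0.1,30]
    - [-0.02,-0.04,0,-0.22,30]
    - [-0.02,-0.04,0.1,-0.22,30]
    - [-0.02,-0.04,0.2,-0.22,30]
    - [-0.02,-0.04,0.28,-0.22,30]
    - [-0.02,-0.04,0.34,-0.22,30]
    - [-0.02,-0.04,0.37,-0.22,30]
    - [-0.02,-0.04,0.375,-0.22,30]
    - [-0.02,-0.04,0.375,-0.22,30]

```text
time_s: 6.28
tcp_pos: [0.4913, 0.3331, -0.0086]
eef_rot: [180.0, 0.0, -16.6]
contact_force: [0.2, 0.7, -1.0]
gripper_width: 0.042
gripper_force: 29.9
```

>>> step_arm:
  plan:
    - [0,0,0,0,60]
    - [0,0,0,0,60]
    - [0,0,0,0,60]
    - [0,0,-0.15,0,60]
    - [0,0,-0.3,0,60]
    - [0,0,-0.45,0,60]
    - [0,0,-0.6,0,74]
    - [0,0,-0.7,0,74]
    - [0,0,-0.8,0,74]

```text
time_s: 7.03
tcp_pos: [0.4917, 0.3335, 0.1948]
eef_rot: [-179.8, -0.1, -16.6]
contact_force: [0.6, 0.2, 0.3]
gripper_width: 0.0721
gripper_force: 0.0
```

```bash
python3 - <<'E'
from h import *
look("w3")
E
```

```text
7.03 [0.4917 0.3335 0.1948] [-1.798e+02 -1.000e-01 -1.660e+01]
```

View pics/w3.png

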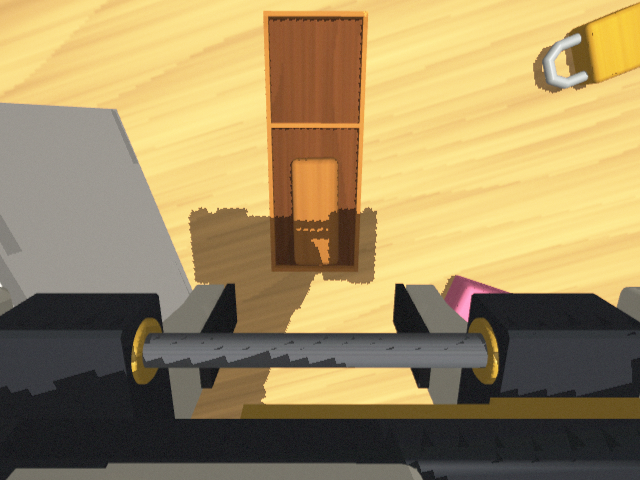

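The brush lies in the long bay, with its top spanning (291–338, 158–265). Parallax makes it look close to the near wall, so I'll check that numerically.

```bash
python3 - <<'E'
from h import *
M=model("wrist",r.get_state())
P=lambda uv,z:(cast(M,uv,z)-[.5355,.3187])@np.array([[np.cos(a:=np.radians(-16.8)),-np.sin(a)],[np.sin(a),np.cos(a)]])*1000
print(P([(292,158),(338,158),(292,265),(338,265)],.044).round(1),"want x -96..4, y +-21, limits -116..24,+-41")
print(P([(264,12),(367,12),(271,271),(357,271)],.012).round(1))
E
```

```text
[[  4.3  24.2]
 [  4.6 -16.4]
 [-96.6  25.4]
 [-96.2 -18.7]] want x -96..4, y +-21, limits -116..24,+-41
[[ 126.1   49.1]
 [ 126.4  -40.4]
 [-115.9   49.9]
 [-115.2  -40.7]]
```

>>> step_arm:
  plan:
    - [0.1,0.16,0,0.1,84]
    - [0.16,0.33,0,0.2,84]
    - [0.16,0.5,0,0.3,84]
    - [0.16,0.66,0,0.42,84]
    - [0.16,0.83,0,0.54,84]
    - [0.16,1,0,0.66,84]
    - [0.16,1,0,0.78,84]
    - [0.16,1,0,0.9,84]
    - [0.16,1,0,1,84]
    - [0.16,1,0,1,84]

```text
time_s: 7.92
tcp_pos: [0.4585, 0.0818, 0.1922]
eef_rot: [-179.9, 0.0, -76.9]
contact_force: [-1.0, -0.0, -0.1]
gripper_width: 0.0839
gripper_force: 0.0
```

>>> step_arm:
  plan:
    - [0.6,0.22,0,0.11,84]
    - [0.6,0.22,0,0.22,84]
    - [0.6,0.22,0,0.22,84]
    - [0.6,0.22,0,0.22,84]
    - [0.6,0.22,0,0.22,84]
    - [0.6,0.22,0,0.22,84]
    - [0.6,0.22,0,0.22,84]

```text
time_s: 8.5
tcp_pos: [0.44, -0.0764, 0.1917]
eef_rot: [-180.0, 0.0, -89.7]
contact_force: [0.2, -0.2, 0.2]
gripper_width: 0.0841
gripper_force: 0.0
```

```bash
python3 - <<'E'
from h import *
hsv,M,s=look("w4");H,S,V=cv2.split(hsv);m=(S<40);m[284:]=0
print("tins",blobs(m,M,.03,500))
E
```

```text
8.5 [ 0.44   -0.0764  0.1917] [-180.     0.   -89.7]
tins [([680.4, -73.3, 58.3, 39.9, 14.3], [57, 211]), ([440.3, -80.2, 59.8, 57.9, -89.7], [314, 205])]
```

View pics/w4.png

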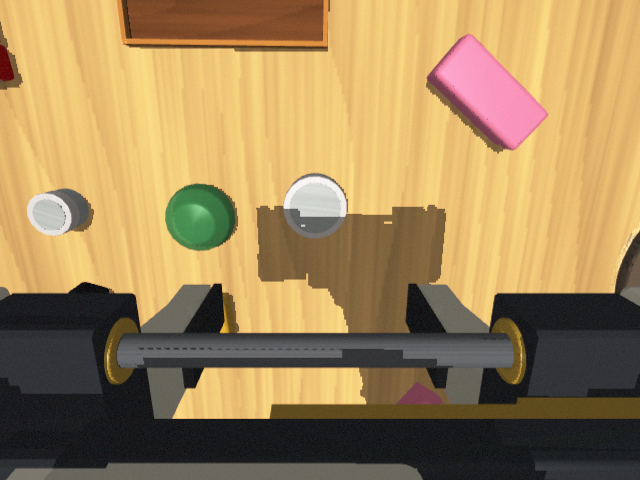

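The big tin is at about (314,205), between the open fingers, which are clear of the paperweight.

>>> step_arm:
  plan:
    - [0.012,0,0.16,0,80]
    - [0.012,0,0.32,0,80]
    - [0.012,0,0.48,0,80]
    - [0.012,0,0.62,0,80]
    - [0.012,0,0.74,0,80]
    - [0.012,0,0.81,0,80]
    - [0.012,0,0.83,0,80]
    - [0.012,0,0.83,0,45]
    - [0.012,0,0.83,0,45]
    - [0.012,0,0.83,0,45]
    - [0.012,0,0.83,0,45]
    - [0.012,0,0.83,0,45]
  newtons: 30

```text
time_s: 9.55
tcp_pos: [0.4412, -0.079, -0.0146]
eef_rot: [-179.8, 0.0, -89.7]
contact_force: [-0.5, 3.1, 6.2]
gripper_width: 0.059
gripper_force: 30.0
```

>>> step_arm:
  plan:
    - [0,0,-0.13,0,45]
    - [0,0,-0.26,0,45]
    - [0,0,-0.4,0,45]
    - [-0.1,-0.05,-0.4,-0.1,45]
    - [-0.25,-0.15,-0.4,-0.2,45]
    - [-0.4,-0.25,-0.4,-0.3,45]
    - [-0.55,-0.35,-0.4,-0.42,45]
    - [-0.7,-0.45,-0.4,-0.54,45]
    - [-0.85,-0.55,-0.4,-0.66,45]
    - [-1,-0.66,-0.4,-0.78,45]
    - [-1,-0.66,-0.4,-0.9,45]
    - [-1,-0.66,-0.4,-1,45]

```text
time_s: 10.55
tcp_pos: [0.6066, 0.1751, 0.0842]
eef_rot: [-179.9, -0.1, -29.2]
contact_force: [1.3, 0.6, -0.1]
gripper_width: 0.0595
gripper_force: 30.0
```

>>> step_arm:
  plan:
    - [-0.05,-0.1,0,-0.1,45]
    - [-0.15,-0.25,0,-0.215,45]
    - [-0.22,-0.4,0,-0.215,45]
    - [-0.246,-0.435,0,-0.215,45]
    - [-0.246,-0.435,0,-0.215,45]
    - [-0.246,-0.435,0.2,-0.215,45]
    - [-0.246,-0.435,0.2,-0.215,45]
    - [-0.246,-0.435,0.2,-0.215,45]

```text
time_s: 11.22
tcp_pos: [0.6021, 0.294, 0.0312]
eef_rot: [179.7, 0.2, -16.9]
contact_force: [0.6, -1.3, -1.4]
gripper_width: 0.0594
gripper_force: 30.0
```

>>> step_arm:
  plan:
    - [0.01,-0.022,0.05,0,45]
    - [0.01,-0.022,0.1,0,45]
    - [0.01,-0.022,0.14,0,45]
    - [0.01,-0.022,0.165,0,45]
    - [0.01,-0.022,0.178,0,45]
    - [0.01,-0.022,0.178,0,45]
    - [0.01,-0.022,0.178,0,45]

```text
time_s: 11.8
tcp_pos: [0.6085, 0.3007, -0.0102]
eef_rot: [-180.0, -0.0, -16.9]
contact_force: [0.2, -0.0, -0.4]
gripper_width: 0.0593
gripper_force: 30.0
```

>>> step_arm:
  plan:
    - [0,0,0,0,76]
    - [0,0,0,0,76]
    - [0,0,0,0,76]
    - [0,0,-0.15,0,76]
    - [0,0,-0.3,0,76]
    - [0,0,-0.45,0,76]
    - [0,0,-0.6,0,74]
    - [0,0,-0.7,0,74]
    - [0,0,-0.8,0,74]
    - [0,0,-0.8,0,74]

```text
time_s: 12.63
tcp_pos: [0.611, 0.3021, 0.1965]
eef_rot: [-179.6, -0.4, -16.8]
contact_force: [1.6, 1.0, 0.9]
gripper_width: 0.0741
gripper_force: 0.0
```

```bash
python3 - <<'E'
from h import *
hsv,M,s=look("w5");H,S,V=cv2.split(hsv);m=(S<40);m[284:]=0;m[:,:220]=0;m[:,420:]=0
print("tin",blobs(m,M,.034,500))
E
```

```text
12.63 [0.611  0.3021 0.1965] [-179.6   -0.4  -16.8]
tin [([608.8, 300.2, 60.1, 59.0, 21.7], [317, 211])]
```

View pics/w5.png

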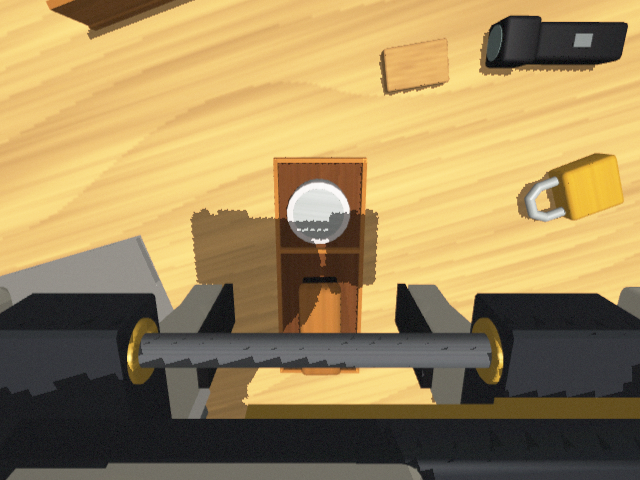

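The large tin lies flat in the short bay, with its circle at (287–350, 180–243) and a gap on all sides. The torch and padlock are visible at upper right. Next is the torch.

>>> step_arm:
  plan:
    - [0.1,0.15,0,0.1,60]
    - [0.2,0.3,0,0.2,60]
    - [0.3,0.45,0,0.3,60]
    - [0.4,0.6,0,0.42,60]
    - [0.5,0.7,0,0.54,60]
    - [0.55,0.83,0,0.66,60]
    - [0.55,0.83,0,0.78,60]
    - [0.55,0.83,0,0.9,60]
    - [0.55,0.83,0,1,60]
    - [0.55,0.83,0,1,60]

```text
time_s: 13.52
tcp_pos: [0.6793, 0.0615, 0.1883]
eef_rot: [179.9, 0.0, -77.2]
contact_force: [-0.4, 0.4, -0.2]
gripper_width: 0.0599
gripper_force: 0.0
```

>>> step_arm:
  plan:
    - [0,0,0,0.1,60]
    - [0,0,0,0.2,60]
    - [0,0,0,0.3,60]
    - [0,0,0,0.4,60]
    - [0,0,0,0.5,60]
    - [0,0,0,0.5,60]
    - [0,0,0,0.5,60]

```text
time_s: 14.1
tcp_pos: [0.6795, 0.0625, 0.1889]
eef_rot: [180.0, -0.0, -106.5]
contact_force: [0.0, -0.4, 0.1]
gripper_width: 0.0601
gripper_force: 0.0
```

```bash
python3 - <<'E'
from h import *
hsv,M,s=look("w6");H,S,V=cv2.split(hsv);m=(V<60);m[280:]=0
print(blobs(m,M,.03,500))
E
```

```text
14.1 [0.6795 0.0625 0.1889] [ 180.    -0.  -106.5]
[([689.1, 61.7, 106.0, 35.4, 72.2], [307, 206])]
```

View pics/w6.png

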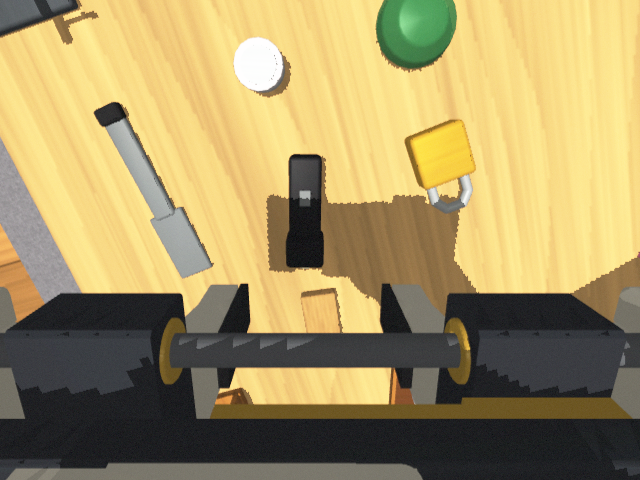

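The torch lies along image columns 290–323, rows 155–267, with its head at the bottom. The paddings around it are clear.

>>> step_arm:
  plan:
    - [-0.008,-0.029,0.16,0.016,60]
    - [-0.008,-0.029,0.32,0.016,60]
    - [-0.008,-0.029,0.48,0.016,60]
    - [-0.008,-0.029,0.62,0.016,60]
    - [-0.008,-0.029,0.74,0.016,60]
    - [-0.008,-0.029,0.8,0.016,60]
    - [-0.008,-0.029,0.82,0.016,60]
    - [-0.008,-0.029,0.82,0.016,20]
    - [-0.008,-0.029,0.82,0.016,20]
    - [-0.008,-0.029,0.82,0.016,20]
    - [-0.008,-0.029,0.82,0.016,20]
    - [-0.008,-0.029,0.82,0.016,20]
  newtons: 30

```text
time_s: 15.15
tcp_pos: [0.6882, 0.0624, -0.0138]
eef_rot: [-179.9, 0.1, -107.8]
contact_force: [-1.3, 0.1, -0.7]
gripper_width: 0.0321
gripper_force: 0.8
```

>>> step_arm:
  plan:
    - [0,0,0,0,20]
    - [0,0,0,0,20]
    - [0,0,-0.1,0,20]
    - [0,0,-0.2,0,20]
    - [0,0,-0.3,0,20]
    - [0,0,-0.4,0,20]
    - [0,0,-0.4,0,20]

```text
time_s: 15.73
tcp_pos: [0.6903, 0.0626, 0.0906]
eef_rot: [-179.6, 0.2, -107.8]
contact_force: [1.4, -0.3, -1.2]
gripper_width: 0.03
gripper_force: 30.0
```

>>> step_arm:
  plan:
    - [0.08,0.05,0,0.1,20]
    - [0.16,0.1,0,0.2,20]
    - [0.25,0.15,0,0.3,20]
    - [0.35,0.2,0,0.4,20]
    - [0.45,0.27,0,0.5,20]
    - [0.55,0.27,0,0.6,20]
    - [0.65,0.27,0,0.7,20]
    - [0.75,0.27,0,0.8,20]
    - [0.85,0.27,0,0.9,20]
    - [0.95,0.27,0,1,20]
    - [1,0.27,0,1,20]
    - [1,0.27,0,1,20]

```text
time_s: 16.73
tcp_pos: [0.5452, -0.1572, 0.0842]
eef_rot: [180.0, -0.1, -167.9]
contact_force: [-0.1, 0.8, -1.5]
gripper_width: 0.0301
gripper_force: 30.0
```

>>> step_arm:
  plan:
    - [0.06,-0.12,0,0.1,20]
    - [0.12,-0.24,0,0.205,20]
    - [0.187,-0.36,0,0.205,20]
    - [0.187,-0.36,0,0.205,20]
    - [0.187,-0.36,0.1,0.205,20]
    - [0.187,-0.36,0.2,0.205,20]
    - [0.187,-0.36,0.2,0.205,20]
    - [0.187,-0.36,0.2,0.205,20]

```text
time_s: 17.4
tcp_pos: [0.519, -0.2526, 0.0336]
eef_rot: [180.0, -0.2, 180.0]
contact_force: [1.0, -0.2, -0.3]
gripper_width: 0.0298
gripper_force: 30.0
```

>>> step_arm:
  plan:
    - [0.004,-0.008,0.05,0,20]
    - [0.004,-0.008,0.1,0,20]
    - [0.004,-0.008,0.14,0,20]
    - [0.004,-0.008,0.165,0,20]
    - [0.004,-0.008,0.178,0,20]
    - [0.004,-0.008,0.178,0,20]
    - [0.004,-0.008,0.178,0,20]

```text
time_s: 17.98
tcp_pos: [0.5195, -0.2551, -0.0093]
eef_rot: [-180.0, 0.0, 179.9]
contact_force: [0.1, -0.4, -1.8]
gripper_width: 0.0295
gripper_force: 30.0
```

>>> step_arm:
  plan:
    - [0,0,0,0,50]
    - [0,0,0,0,50]
    - [0,0,0,0,50]
    - [0,0,-0.15,0,50]
    - [0,0,-0.3,0,50]
    - [0,0,-0.45,0,50]
    - [0,0,-0.6,0,70]
    - [0,0,-0.7,0,70]
    - [0,0,-0.8,0,70]
    - [0,0,-0.8,0,70]

```text
time_s: 18.82
tcp_pos: [0.5216, -0.2563, 0.1964]
eef_rot: [-179.8, 0.5, 179.9]
contact_force: [1.1, -1.0, 1.0]
gripper_width: 0.0684
gripper_force: 0.0
```

```bash
python3 - <<'E'
from h import *
hsv,M,s=look("w7")
E
```

```text
18.82 [ 0.5216 -0.2563  0.1964] [-179.8    0.5  179.9]
```

View pics/w7.png

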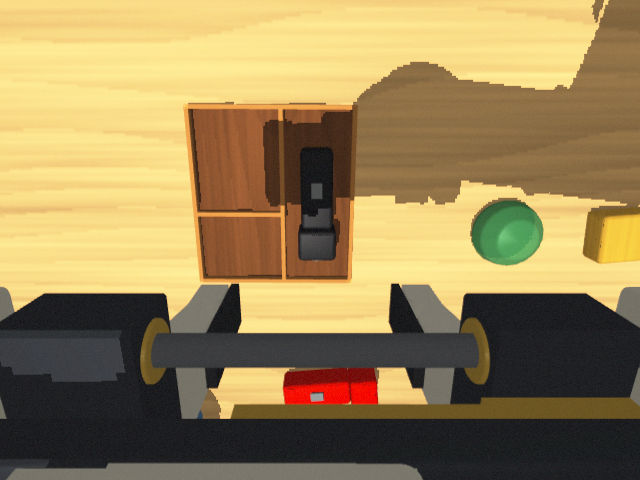

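The torch lies along the long bay, with its top at (300–336, 148–260), inside the walls at columns 283 and 352. The padlock is next.

>>> step_arm:
  plan:
    - [-0.06,0.08,0,-0.1,80]
    - [-0.12,0.17,0,-0.2,80]
    - [-0.12,0.26,0,-0.3,80]
    - [-0.12,0.36,0,-0.4,80]
    - [-0.12,0.46,0,-0.5,80]
    - [-0.12,0.56,0,-0.6,80]
    - [-0.12,0.66,0,-0.7,80]
    - [-0.12,0.76,0,-0.8,80]
    - [-0.12,0.88,0,-0.9,80]
    - [-0.12,1,0,-1,80]
    - [-0.12,1,0,-1,80]
    - [-0.12,1,0,-1,80]

```text
time_s: 19.87
tcp_pos: [0.5489, -0.0039, 0.1893]
eef_rot: [179.9, -0.0, -120.0]
contact_force: [-0.0, -0.5, -0.2]
gripper_width: 0.0801
gripper_force: 0.0
```

>>> step_arm:
  plan:
    - [-0.1,0.05,0,-0.1,80]
    - [-0.18,0.09,0,-0.2,80]
    - [-0.18,0.09,0,-0.3,80]
    - [-0.18,0.09,0,-0.4,80]
    - [-0.18,0.09,0,-0.5,80]
    - [-0.18,0.09,0,-0.583,80]
    - [-0.18,0.09,0,-0.583,80]
    - [-0.18,0.09,0,-0.583,80]

```text
time_s: 20.53
tcp_pos: [0.5522, 0.0442, 0.1896]
eef_rot: [180.0, -0.0, -85.4]
contact_force: [0.1, 0.5, 0.0]
gripper_width: 0.0799
gripper_force: 0.0
```

```bash
python3 - <<'E'
from h import *
hsv,M,s=look("w8");H,S,V=cv2.split(hsv)
print(hsv[190,314])
m=(H>20)&(H<30)&(S>190)&(V>40);m[284:]=0;print(blobs(m,M,.028,300))
E
```

```text
20.53 [0.5522 0.0442 0.1896] [180.   -0.  -85.4]
[ 23 194 246]
[]
```

View pics/w8.png

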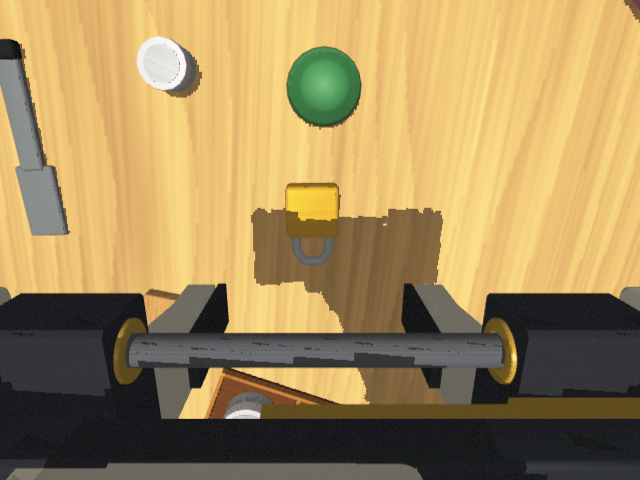

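The padlock body spans (286–339, 185–236), aligned with the tool, with its shackle below.

```bash
python3 - <<'E'
from h import *
s=r.get_state();M=model("wrist",s);c=cast(M,[(286,185),(338,184),(339,236),(287,237)],.028);a=np.radians(s["eef_rot"][2])
d=c.mean(0)-s["tcp_pos"][:2];print(c,c.mean(0),s["tcp_pos"],"tool d mm",d@[np.cos(a),np.sin(a)]*1000,d@[np.sin(a),-np.cos(a)]*1000)
E
```

```text
[[0.58053902 0.0227307 ]
 [0.53322945 0.01802057]
 [0.52739974 0.0674105 ]
 [0.57670315 0.07234839]] [0.55446784 0.04512754] [0.5523054  0.04430792 0.18967554] tool d mm -0.6434729720746084 -2.2212329660231744
```

>>> step_arm:
  plan:
    - [-0.003,-0.009,0.16,0,70]
    - [-0.003,-0.009,0.32,0,70]
    - [-0.003,-0.009,0.48,0,70]
    - [-0.003,-0.009,0.62,0,70]
    - [-0.003,-0.009,0.74,0,70]
    - [-0.003,-0.009,0.8,0,70]
    - [-0.003,-0.009,0.822,0,70]
    - [-0.003,-0.009,0.822,0,35]
    - [-0.003,-0.009,0.822,0,35]
    - [-0.003,-0.009,0.822,0,35]
    - [-0.003,-0.009,0.822,0,35]
    - [-0.003,-0.009,0.822,0,35]
  newtons: 45

```text
time_s: 21.58
tcp_pos: [0.5556, 0.0463, -0.0139]
eef_rot: [-179.9, 0.0, -85.1]
contact_force: [-0.7, -0.8, 5.8]
gripper_width: 0.0498
gripper_force: 45.0
```

>>> step_arm:
  plan:
    - [0,0,0,0,35]
    - [0,0,0,0,35]
    - [0,0,-0.1,0,35]
    - [0,0,-0.2,0,35]
    - [0,0,-0.3,0,35]
    - [0,0,-0.4,0,35]
    - [0,0,-0.4,0,35]

```text
time_s: 22.17
tcp_pos: [0.5577, 0.0469, 0.09]
eef_rot: [-179.5, 0.1, -85.1]
contact_force: [1.7, 0.7, -1.8]
gripper_width: 0.0494
gripper_force: 45.0
```

>>> step_arm:
  plan:
    - [0.05,0.05,0,0.1,35]
    - [0.12,0.1,0,0.2,35]
    - [0.2,0.15,0,0.3,35]
    - [0.3,0.2,0,0.4,35]
    - [0.4,0.25,0,0.5,35]
    - [0.5,0.3,0,0.6,35]
    - [0.6,0.33,0,0.7,35]
    - [0.7,0.33,0,0.8,35]
    - [0.8,0.33,0,0.9,35]
    - [0.9,0.33,0,1,35]
    - [1,0.33,0,1,35]
    - [1,0.33,0,1,35]

```text
time_s: 23.17
tcp_pos: [0.4935, -0.2131, 0.0841]
eef_rot: [-180.0, -0.0, -145.3]
contact_force: [0.8, -1.0, -2.7]
gripper_width: 0.0496
gripper_force: 45.0
```

>>> step_arm:
  plan:
    - [0.07,-0.06,0,0.1,35]
    - [0.14,-0.12,0,0.2,35]
    - [0.21,-0.18,0,0.3,35]
    - [0.28,-0.25,0,0.4,35]
    - [0.367,-0.33,0,0.5,35]
    - [0.367,-0.33,0,0.583,35]
    - [0.367,-0.33,0,0.583,35]
    - [0.367,-0.33,0.1,0.583,35]
    - [0.367,-0.33,0.2,0.583,35]
    - [0.367,-0.33,0.2,0.583,35]
    - [0.367,-0.33,0.2,0.583,35]

```text
time_s: 24.08
tcp_pos: [0.4644, -0.3293, 0.0337]
eef_rot: [179.9, -0.2, -180.0]
contact_force: [0.5, 0.3, -1.9]
gripper_width: 0.0499
gripper_force: 45.0
```

>>> step_arm:
  plan:
    - [0,-0.012,0.05,0,35]
    - [0,-0.012,0.1,0,35]
    - [0,-0.012,0.14,0,35]
    - [0,-0.012,0.165,0,35]
    - [0,-0.012,0.178,0,35]
    - [0,-0.012,0.178,0,35]
    - [0,-0.012,0.178,0,35]

```text
time_s: 24.67
tcp_pos: [0.4661, -0.3334, -0.0093]
eef_rot: [-180.0, 0.0, 179.9]
contact_force: [-0.2, 0.3, -1.6]
gripper_width: 0.0494
gripper_force: 45.0
```

>>> step_arm:
  plan:
    - [0,0,0,0,58]
    - [0,0,0,0,58]
    - [0,0,0,0,58]
    - [0,0,-0.1,0,58]
    - [0,0,-0.25,0,58]
    - [0,0,-0.4,0,58]
    - [0,0,-0.6,0,70]
    - [0,0,-0.7,0,70]
    - [0,0,-0.8,0,70]
    - [0,0,-0.8,0,70]

```text
time_s: 25.5
tcp_pos: [0.4684, -0.335, 0.197]
eef_rot: [-179.7, 0.5, 179.9]
contact_force: [0.9, -0.3, 0.0]
gripper_width: 0.0698
gripper_force: 0.0
```

```bash
python3 - <<'E'
from h import *
hsv,M,s=look("w9")
E
```

```text
25.5 [ 0.4684 -0.335   0.197 ] [-179.7    0.5  179.9]
```

View pics/w9.png

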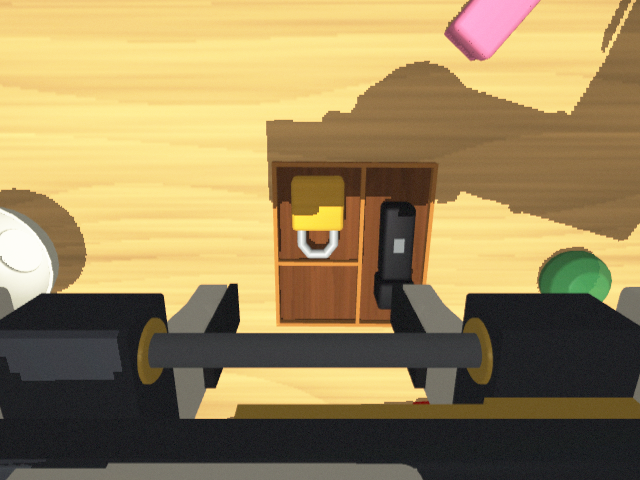

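The padlock lies in the larger short bay: body at (292–345, 177–228), shackle ending at row 258, divider at row 263. The small tin is next, and it needs no turn.

>>> step_arm:
  plan:
    - [-0.1,0.1,0,0,70]
    - [-0.2,0.2,0,0,70]
    - [-0.3,0.32,0,0,70]
    - [-0.4,0.44,0,0,70]
    - [-0.5,0.56,0,0,70]
    - [-0.6,0.68,0,0,70]
    - [-0.7,0.8,0,0,70]
    - [-0.8,0.9,0,0,70]
    - [-0.86,1,0,0,70]
    - [-0.86,1,0,0,70]
    - [-0.86,1,0,0,70]

```text
time_s: 26.47
tcp_pos: [0.6811, -0.0821, 0.188]
eef_rot: [-180.0, -0.2, -180.0]
contact_force: [-0.3, -0.1, -1.0]
gripper_width: 0.07
gripper_force: 0.0
```

```bash
python3 - <<'E'
from h import *
hsv,M,s=look("w10");H,S,V=cv2.split(hsv);m=(S<40);m[284:]=0
print(blobs(m,M,.03,300))
E
```

```text
26.47 [ 0.6811 -0.0821  0.188 ] [-180.    -0.2 -180. ]
[([687.4, -71.1, 44.8, 40.1, 0.0], [327, 216]), ([542.8, -258.6, 64.3, 36.5, 0.0], [102, 44]), ([518.8, -320.7, 30.7, 16.3, -90.0], [17, 12])]
```

View pics/w10.png

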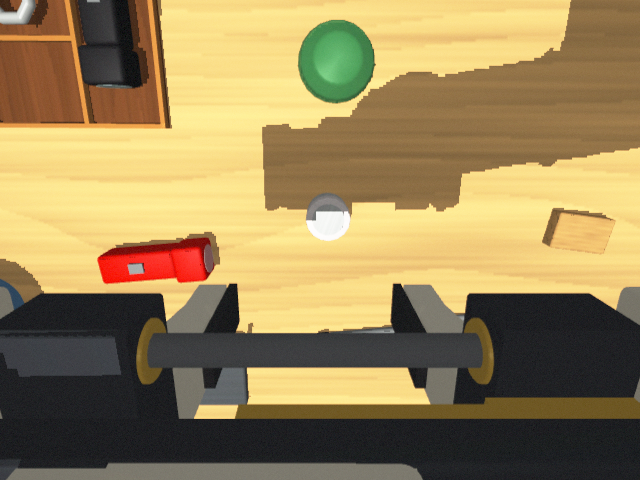

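The small tin is at (327,216). The red torch at left is clear of the fingers.

>>> step_arm:
  plan:
    - [-0.02,0.04,0.16,0,62]
    - [-0.02,0.04,0.32,0,62]
    - [-0.02,0.04,0.48,0,62]
    - [-0.02,0.04,0.62,0,62]
    - [-0.02,0.04,0.74,0,62]
    - [-0.02,0.04,0.8,0,62]
    - [-0.02,0.04,0.822,0,62]
    - [-0.02,0.04,0.822,0,30]
    - [-0.02,0.04,0.822,0,30]
    - [-0.02,0.04,0.822,0,30]
    - [-0.02,0.04,0.822,0,30]
    - [-0.02,0.04,0.822,0,30]
  newtons: 25

```text
time_s: 27.52
tcp_pos: [0.6872, -0.0738, -0.0135]
eef_rot: [180.0, 0.2, 179.9]
contact_force: [-0.4, -1.0, 4.3]
gripper_width: 0.0412
gripper_force: 25.0
```

>>> step_arm:
  plan:
    - [0,0,0,0,30]
    - [0,0,0,0,30]
    - [0,0,-0.1,0,30]
    - [0,0,-0.2,0,30]
    - [0,0,-0.3,0,30]
    - [0,0,-0.4,0,30]
    - [0,0,-0.4,0,30]

```text
time_s: 28.1
tcp_pos: [0.6894, -0.0737, 0.0911]
eef_rot: [180.0, 0.5, 179.9]
contact_force: [0.0, 1.0, 0.5]
gripper_width: 0.0413
gripper_force: 25.0
```

>>> step_arm:
  plan:
    - [0.05,-0.1,0,0,30]
    - [0.1,-0.2,0,0,30]
    - [0.15,-0.3,0,0,30]
    - [0.2,-0.4,0,0,30]
    - [0.25,-0.5,0,0,30]
    - [0.3,-0.6,0,0,30]
    - [0.35,-0.7,0,0,30]
    - [0.4,-0.8,0,0,30]
    - [0.474,-0.9,0,0,30]
    - [0.474,-0.9,0,0,30]
    - [0.474,-0.9,0,0,30]

```text
time_s: 29.02
tcp_pos: [0.566, -0.2997, 0.0848]
eef_rot: [180.0, 0.0, 179.7]
contact_force: [-0.3, 0.8, -1.7]
gripper_width: 0.0412
gripper_force: 25.0
```

>>> step_arm:
  plan:
    - [0,-0.07,0,0,30]
    - [0,-0.14,0,0,30]
    - [0,-0.14,0,0,30]
    - [0,-0.14,0.1,0,30]
    - [0,-0.14,0.2,0,30]
    - [0,-0.14,0.2,0,30]
    - [0,-0.14,0.2,0,30]

```text
time_s: 29.6
tcp_pos: [0.5664, -0.3325, 0.0336]
eef_rot: [180.0, -0.2, 179.9]
contact_force: [1.6, 0.0, -0.1]
gripper_width: 0.041
gripper_force: 25.0
```

>>> step_arm:
  plan:
    - [-0.004,-0.002,0.05,0,30]
    - [-0.004,-0.002,0.1,0,30]
    - [-0.004,-0.002,0.14,0,30]
    - [-0.004,-0.002,0.165,0,30]
    - [-0.004,-0.002,0.178,0,30]
    - [-0.004,-0.002,0.178,0,30]
    - [-0.004,-0.002,0.178,0,30]

```text
time_s: 30.18
tcp_pos: [0.568, -0.3339, -0.0096]
eef_rot: [180.0, -0.0, 179.9]
contact_force: [-1.3, 2.1, 3.4]
gripper_width: 0.0415
gripper_force: 25.0
```

>>> step_arm:
  plan:
    - [0,0,0,0,52]
    - [0,0,0,0,52]
    - [0,0,0,0,52]
    - [0,0,-0.1,0,52]
    - [0,0,-0.25,0,52]
    - [0,0,-0.4,0,52]
    - [0,0,-0.6,0,70]
    - [0,0,-0.7,0,70]
    - [0,0,-0.8,0,70]
    - [0.3,0,-0.8,0,70]
    - [0.3,0,-0.8,0,70]
    - [0.3,0,-0.8,0,70]

```text
time_s: 31.18
tcp_pos: [0.4884, -0.3334, 0.191]
eef_rot: [179.9, 0.0, 179.8]
contact_force: [0.2, 0.5, -1.6]
gripper_width: 0.07
gripper_force: 0.0
```

```bash
python3 - <<'E'
from h import *
look("w11")
t=eyes.capture("top")[:,:,::-1];cv2.imwrite("pics/top1.png",t)
w=cv2.imread("pics/w11.png")
a=cv2.resize(t[100:345,90:530],(790,440));cv2.imwrite("pics/end.png",a)
M=model("wrist",r.get_state());
E
```

```text
31.18 [ 0.4884 -0.3334  0.191 ] [179.9   0.  179.8]
```

View pics/w11.png

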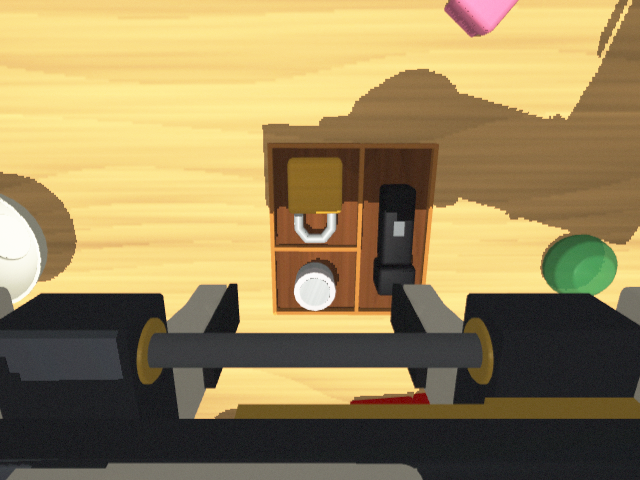

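View pics/end.png

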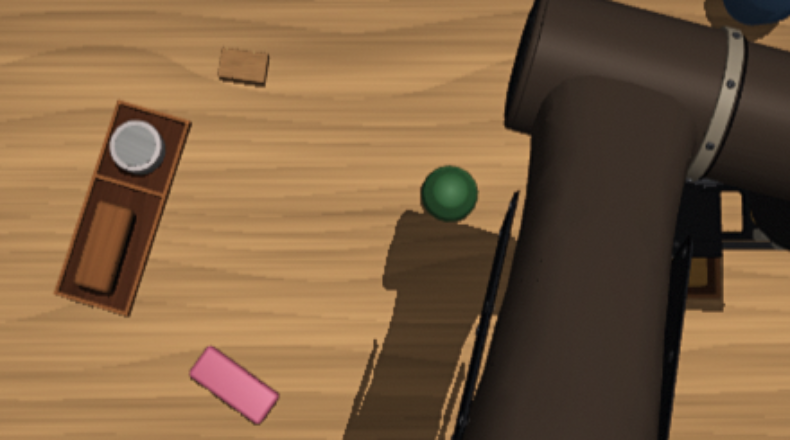

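All five things lie flat in their bays: padlock (288–342, 157–242), small tin about (315,287), torch (376–415, 185–293), and the brush and big tin in tray2. The paperweight and matchbox haven't moved, and the gripper is clear.

```bash
python3 -c "
from plant import workorder
print(workorder.close_job())"
```

```text
the job is handed in; nothing more can be done
None
```

Both kits are made up and handed in at about 31 s of the 128 s allowed: the final pictures show all five things flat in their own bays, and the paperweight and matchbox were left where they were.

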